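Offer a valve lever up to its stem

ROBOT

A 6-joint arm with a two-finger parallel gripper is mounted at the origin on the work surface. World frame = base frame: x ahead of the robot, y to its left, z up, the work surface at z = 0. Lengths are in mm, angles in rad, forces in N, time in s.
With the tool pointing down it reaches from about 375 to 925 mm from the base axis. Payload 5.7 kg.
Tool frame: the origin (TCP) lies at the very end of the fingers, on their centre line; the grasp point (between the pads) lies behind it (manip.grasp_offset is the z of the grasp point in the tool frame, in mm); z points along the fingers, y is the line along which they close (so a half turn about z gives the same grasp; the last joint's range is limited). The gripper opens to 85 mm and grips with 20 to 120 N. Pads are 22 mm wide; open, the fingers measure 114 mm over their backs; the gripper's body (76 mm by 85 mm) begins 54 mm behind the grasp point. The pads swing forward as they close: fully open they stand 13 mm farther back than shut.
Start: joints at [-1.357, 0.359, 1.51, -0, 1.272, -0.115], TCP at [193.729, -567.831, 231.267] pointing down, gripper open.
Joint ranges: [-2.97, 2.97], [-1.01, 2.36], [0.21, 2.38], [-0.96, 4.11], [0.2, 2.71], [-2.98, 2.98]. Speed limits (rad/s): [2.39, 2.39, 3.14, 3.14, 3.14, 3.14].

INTERFACE

Orientations are given as a unit quaternion [w, x, y, z].
In Python, from station import get_obs, imaging, manip gives the robot as it stands.
- The arm moves only by the tool step_arm, never from a script. Its argument "moves" is a list of rows, each a list of 3 entries, a list of its own where there are three numbers: the shift along the tool's x, y, z in units of 30 mm (1.0 is 30 mm), then the turn, a rotation vector about the tool's x, y, z in units of 5 degrees (1.0 is 5 degrees), then the closure, from -1 (fully open) to 1 (shut). A call has 1 to 12 rows; each row shifts and turns the commanded pose from where the row before left it, along the tool's axes as they then stand; what a row does not reach is not made up. A row lasts 1/10 s, in which the tool goes at most 50 mm and 8.59 degrees, less where a joint would pass 70% of its speed; a pose out of reach is approached as far as the arm can. A call is refused whole if a number of a shift passes 1 or a number of a turn 1, either way. A call with a gripper value outside its range is refused whole. The fingers move at their own pace and stop on an object; the grip force is fixed at half the most. Time passes only in rows, so rows that do not move let the fingers close. It gives the time, the measured TCP pose, the force, the opening and the grip force at its end, in the units of the state.
- get_obs(): the state, without advancing time (a new reading comes with each control period).
- imaging.camera(name): name is "scene" or "top"; returns a dict with "pixels" (420x560x3 uint8, red, green, blue), "camera_matrix" (3x3 intrinsics, pixels), "R" (3x3) and "t" (3): a world point X has camera coordinates R X + t. Camera axes: x right, y down, z forward; pixel columns grow to the right and rows downward; lengths in mm; the calibration is good to about 2 mm. A picture is of the moment at which its call begins. There is no depth.
- manip.job_done(): hands the job in; it is judged then, once.
The state is a dict: "time_s": time; "joint_positions": joint angles; "qvel": joint speeds; "joint_efforts": joint torques, N m; "eef_pos": TCP position; "orientation": TCP orientation; "ft_force": force on the tool from outside, world axes, zero at the start; "wrist_torque": the same for the moment, N m; "gripper_width": finger opening in mm; "gripper_force": force on a finger pad.
Only numpy, scipy, OpenCV 4.12 (cv2) and the standard library are available. Lean on these libraries where they do the work, as an engineer would, in place of code of your own. Each camera call takes 0.05 s, during which the arm holds its last target. There are 200 camera calls.

TASK

The valve head is getting its lever: first take the ring spanner off the valve's stem and hang it by its eye on the tool post, right down on the post's foot, and let go of it. Then pick up the cast lever by its balance point and, keeping it level, hold it with its socket centred over the valve's stem, about three centimetres above the stem and touching nothing but the gripper. Finish while still holding it there; do not put it down, and leave the jar, the collar and the plug where they are.

Things in the scene. Friction and masses are not known exactly. Their poses are not given: they have to be found in the camera images.
- valve: Grey plastic valve head, fixed: an open round cup 180 mm across, 74 mm high (wall 8 mm, inner floor at 50 mm), in its middle a boss 48 mm wide, level with the rim, and a steel stem. A pipe port (60 mm wide, 60 mm high) sticks out to 120 mm from the centre along its +x. Origin: centre of its underside, on the bench; z up.
- stem_top (a point): Centre of the top of the valve's round steel stem (18 mm thick, its top 32 mm above the boss and rim, 106 mm above the bench). Axes as the valve, z up.
- spanner: Flat steel ring spanner, 10 mm thick, 0.11 to 0.21 kg: an eye (44 mm outside, 26 mm hole) and along +x a handle 16 mm wide with a 22 mm round end, reaching 141 mm from the eye's centre. At the start its eye is round the stem, it lies flat on boss and rim at 74 mm, handle in any direction, 24 mm free below between boss and rim. Origin: eye's centre, underside; z up.
- spanner_eye (a point): Centre of the eye of the spanner, at its underside (same point as the spanner's origin).
- spanner_grip (a point): Spanner's balance point, a good place to grip across the 16 mm wide handle: 53 mm along +x from the eye's centre, 5 mm above the underside.
- post: Tool post, fixed, to the left or right of the valve: a dark steel foot 64 mm wide and 14 mm high with an upright steel pin 12 mm thick, tapered at the tip, whose tip is 75 mm above the bench. Origin: centre of the foot's underside, on the bench; z up.
- post_foot (a point): Point on the pin's axis at the top of the foot, 14 mm above the bench, where a hung eye comes to rest (the handle's far end then droops down to the bench).
- lever: Cast aluminium lever, 0.28 to 0.52 kg, on the bench at the valve's other side. Hub 52 mm wide, 38 mm high with a 24 mm upright through-hole (socket); bar along +x, 14 mm wide, from 15 to 29 mm above the underside; end piece 24 mm wide, 38 mm high, 190 mm from the hub's centre. Origin: underside height, below the balance point, which is on the bar 52 mm from the hub's centre, 20 mm up. z up.
- lever_socket (a point): Centre of the hub's socket at its underside, 52 mm along the lever's -x from its origin. Axes as the lever.
- jar: Bystander: closed white plastic jar, 64 mm wide and 85 mm high, beyond the valve. Origin: centre of its underside.
- collar: Bystander: white plastic ring, 76 mm wide and 24 mm high, beyond the valve. Origin: centre of its underside.
- plug: Bystander: black plastic drain plug, a 40 mm wide, 12 mm high head with a thinner top, 32 mm high in all, beyond the valve. Origin: centre of its underside.
Things that resemble listed ones, but are neither listed nor needed, are in the scene too. Of the things that look like the spanner, the smallest one is meant.

How it is judged:
By the outcome, as a careful person would: the job done as asked, in the order asked, and still so for the second after the job is handed in, while the arm keeps its last pose, push and grip.
It also fails if it takes over 51 s, if anything falls off the work surface, if the arm or the gripper's body presses on something with over 40 N, if the wrist force passes 120 N, or if a joint passes its speed limit or range.

## Working session

There is one attempt and no reset: what is moved stays moved. The work goes in short steps, Python scripts to look and compute and a tool call to move; the robot and the scene stay as the last step left them, time stands still between calls to the robot, and variables do not carry over. Pictures are saved under pics/ and viewed, at most 13 in all, crops included, and the job is handed in when it is done.

Besides the shell and the picture viewer there is one more tool, called after "Request:" as name(argument=value, ...), one argument or row to a line, values as JSON. step_arm: Moves the arm, as the interface text tells. Its arguments: {"type":"object","properties":{"moves":{"type":"array","items":{"type":"array"}}},"required":["moves"]}

```bash
ls; mkdir -p pics; python3 - <<'E'
from station import get_obs, imaging, manip
import cv2,numpy as np
for n in ("scene","top"):
    c=imaging.camera(n); cv2.imwrite(f"pics/{n}0.png",c["pixels"][:,:,::-1])
    print(n,c["camera_matrix"].tolist(),np.round(c["R"],4).tolist(),np.round(c["t"],1).tolist())
o=get_obs();print(o,manip.grasp_offset)
E
```

```text
pics
scene [[400.8315779322232, 0.0, 277.8769962725604], [0.0, 400.8315779322232, 203.64762455068708], [0.0, 0.0, 1.0]] [[-0.3395, 0.9405, 0.011], [0.5123, 0.1947, -0.8364], [-0.7888, -0.2783, -0.548]] [290.1, -220.4, 1604.9]
top [[497.71981724813156, 0.0, 275.9304796251441], [0.0, 497.71981724813156, 210.09483802217872], [0.0, 0.0, 1.0]] [[0.0241, -0.9997, -0.0011], [-0.9941, -0.0238, -0.1058], [0.1058, 0.0036, -0.9944]] [-92.4, 579.4, 1419.0]
{'time_s': 0.1, 'joint_positions': array([-1.35707098e+00,  3.59470938e-01,  1.51133308e+00, -1.42731923e-06,
        1.27253311e+00, -1.15120964e-01]), 'qvel': array([ 0.000325  , -0.00161134, -0.00258216,  0.0008516 , -0.0025885 ,
        0.00018733]), 'joint_efforts': array([ 3.23362638e-04, -5.28651488e+01, -2.79349673e+01, -2.81792900e-04,
        5.03419156e-03,  1.99799831e-05]), 'eef_pos': array([ 193.61666664, -567.23627013,  230.51168195]), 'orientation': array([-8.71147347e-04,  9.86512529e-01,  1.63683440e-01, -4.36671046e-05]), 'ft_force': array([-0.39917109, -0.83372894, -0.06907233]), 'wrist_torque': array([-0.02268683, -0.02838542, -0.00741925]), 'gripper_force': 0.0, 'gripper_width': 85.43084567747594} -18.700000000000003
```

View pics/scene0.png

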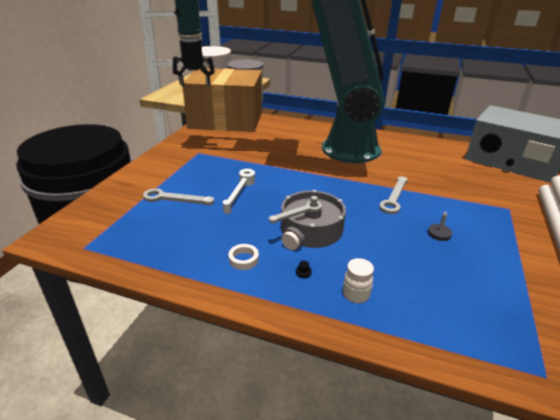

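View pics/top0.png

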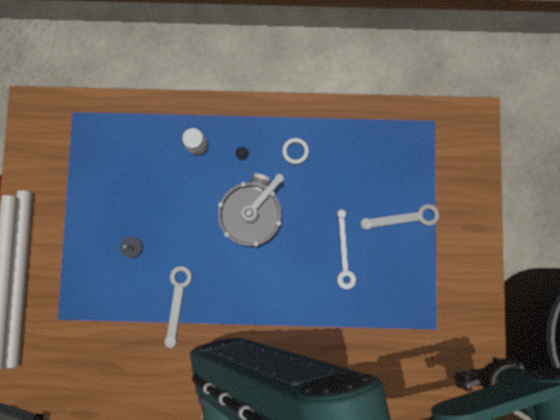

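The scene image shows the valve at (312,215) with the spanner pointing to (272,218), the post at (440,230), and the lever with its hub at (247,174) and end at (227,209). In the top image the valve is at (250,214), spanner end (280,179), post (131,247), lever hub (346,280) and end (342,214). The two other spanners are larger decoys.

```bash
cat > h.py <<'E'
import numpy as np,cv2
from station import get_obs, imaging, manip
def cam(n,save=None):
    c=imaging.camera(n)
    if save: cv2.imwrite(save,c["pixels"][:,:,::-1])
    return c
def ray(c,p,z):
    d=c["R"].T@np.linalg.solve(c["camera_matrix"],[p[0],p[1],1]); o=-c["R"].T@c["t"]
    return o+d*(z-o[2])/d[2]
def proj(c,X):
    q=c["camera_matrix"]@(c["R"]@np.array(X,float)+c["t"]); return q[:2]/q[2]
def tri(cs,ps):
    A=[];b=[]
    for c,p in zip(cs,ps):
        P=c["camera_matrix"]@np.c_[c["R"],c["t"]]
        for i in (0,1):
            r=p[i]*P[2]-P[i]; A.append(r[:3]); b.append(-r[3])
    return np.linalg.lstsq(np.array(A),np.array(b),rcond=None)[0]
E
python3 - <<'E'
from h import *
T=cam("top");S=cam("scene")
for n,c in(("top",T),("scene",S)):
    im=c["pixels"]; hsv=cv2.cvtColor(im,cv2.COLOR_RGB2HSV)
    m=((hsv[...,1]<90)|(hsv[...,2]<40)).astype(np.uint8)
    k,l,st,ce=cv2.connectedComponentsWithStats(m)
    for i in range(1,k):
        if 25<st[i,4]<6000: print(n,st[i].tolist(),ce[i].round(1))
def crop(c,x,y,w,h,f): return cv2.resize(c["pixels"][y:y+h,x:x+w,::-1],(w*f,h*f),interpolation=cv2.INTER_CUBIC)
a=crop(T,210,165,80,90,5); b=crop(T,325,200,40,90,5); 
cv2.imwrite("pics/c1.png",np.hstack([a,b]))
a=crop(S,262,180,90,75,5); b=crop(S,215,160,50,60,5); b=cv2.copyMakeBorder(b,0,75,0,0,cv2.BORDER_CONSTANT)
cv2.imwrite("pics/c2.png",np.hstack([a,b]))
E
```

```text
top [528, 0, 32, 2, 52] [5.449e+02 4.000e-01]
top [57, 111, 383, 238, 3523] [266.5 241.6]
top [182, 127, 26, 28, 537] [194.2 140.9]
top [282, 137, 27, 28, 384] [295.  150.8]
top [237, 148, 11, 11, 92] [241.8 152.9]
top [218, 173, 66, 74, 3613] [251.  210.8]
top [0, 190, 33, 180, 4551] [ 12.9 272.3]
top [336, 209, 21, 81, 723] [343.8 254.7]
top [120, 237, 22, 21, 357] [130.7 246.9]
top [549, 400, 11, 9, 29] [554.  404.2]
top [0, 403, 48, 17, 440] [ 16.7 413.8]
top [300, 406, 10, 14, 38] [304.3 414.1]
scene [229, 0, 15, 8, 114] [236.2   3.3]
scene [281, 0, 16, 11, 175] [288.5   5. ]
scene [359, 0, 34, 82, 580] [373.4  37.1]
scene [396, 0, 164, 52, 396] [435.3  25.7]
scene [431, 0, 6, 28, 28] [433.4  13.5]
scene [430, 0, 14, 33, 42] [438.3  19.2]
scene [454, 7, 23, 16, 311] [464.8  14. ]
scene [514, 10, 26, 17, 354] [526.6  17.7]
scene [83, 153, 131, 98, 722] [168.6 198. ]
scene [223, 168, 32, 46, 464] [239.  187.3]
scene [380, 176, 27, 38, 436] [393.6 196.9]
scene [269, 190, 77, 60, 3278] [310.4 219.2]
scene [482, 204, 30, 15, 37] [499.1 208. ]
scene [429, 212, 23, 28, 318] [440.1 229.8]
scene [228, 244, 31, 26, 563] [243.2 256.2]
scene [343, 258, 31, 45, 1127] [358.1 280.1]
scene [521, 261, 7, 30, 30] [524.1 275.5]
scene [297, 262, 13, 15, 153] [303.2 269.7]
scene [528, 292, 8, 35, 35] [531.5 309. ]
```

View pics/c1.png

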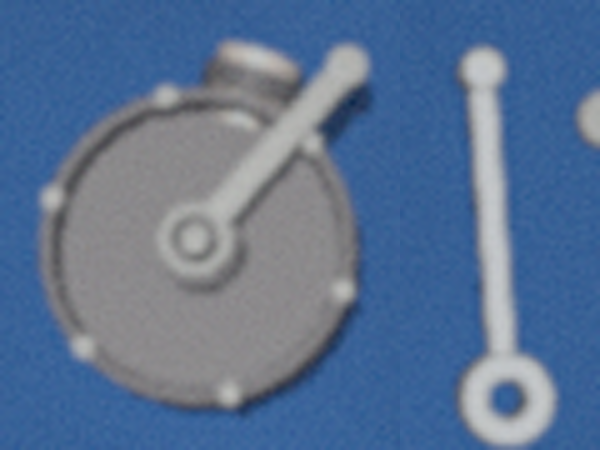

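View pics/c2.png

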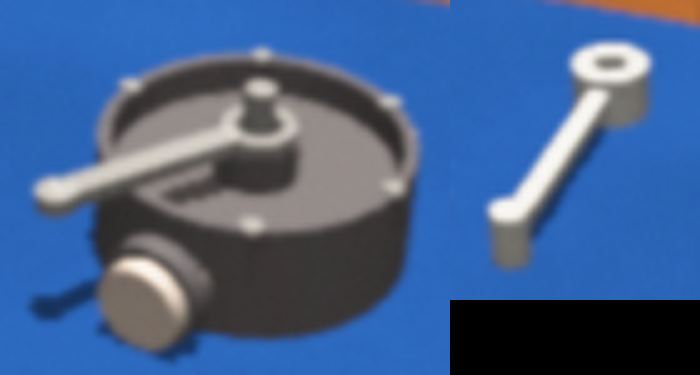

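The crops show the stem top at top (248.6,212.4) / scene (314,197.2), the spanner end at top (279,177.6) / scene (273,218), the lever hub at top (346.2,279.4) / scene (246.8,172.2), and the lever end at top (341,213.6) / scene (226.4,201.8).

```bash
python3 - <<'E'
from h import *
T=cam("top");S=cam("scene")
def crop(c,x,y,w,h,f): return cv2.resize(c["pixels"][y:y+h,x:x+w,::-1],(w*f,h*f),interpolation=cv2.INTER_CUBIC)
a=crop(T,110,227,40,40,9); b=crop(S,420,205,40,40,9)
cv2.imwrite("pics/c3.png",np.hstack([a,b]))
r=lambda a:np.round(a,1)
for n,pt,ps,z in (("stem",(248.6,212.4),(314,197.2),106),("eye",(249.2,212.8),None,84),("spEnd",(279,177.6),(273,218.2),84),("hub",(346.2,279.4),(246.8,172.2),38),("end",(341,213.6),(226.4,201.8),38)):
    print(n,"top",r(ray(T,pt,z)), "scene",ps and r(ray(S,ps,z)),"tri",ps and r(tri((T,S),(pt,ps))))
E
```

```text
stem top [565.2  -3.5 106. ] scene [568.4   0.8 106. ] tri [565.1  -2.1 103.5]
eye top [566.3  -3.9  84. ] scene None tri None
spEnd top [668.2 -85.1  84. ] scene [672.3 -80.3  84. ] tri [668.4 -83.9  80.7]
hub top [ 386.5 -283.8   38. ] scene [ 391.1 -279.3   38. ] tri [ 386.  -283.3   34.8]
end top [ 574.9 -267.1   38. ] scene [ 581.2 -262.7   38. ] tri [ 575.2 -267.1   33.4]
```

View pics/c3.png

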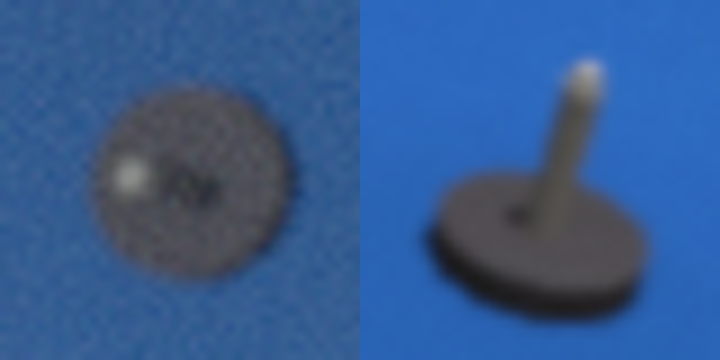

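The post crop shows the pin tip at top (124.1,246.2) / scene (444.8,211.4), and the foot's top centred at top (131.2,246.7) / scene (440.1,230.7).

```bash
cat >> h.py <<'E'
from scipy.spatial.transform import Rotation as Ro
def plan(x,y,z,ang=None,o=None):
    o=o or get_obs(); q=o["orientation"]; R=Ro.from_quat([q[1],q[2],q[3],q[0]]).as_matrix()
    d=R.T@(np.array([x,y,z])-o["eef_pos"]); a=np.arctan2(R[1,0],R[0,0])
    print("t",round(o["time_s"],2),"eef",o["eef_pos"].round(1),"xang",a.round(4),"tilt",R[:,2].round(3),"w",round(o["gripper_width"],1),"j6",o["joint_positions"][5].round(2))
    print(" shift units(30mm)",(d/30).round(3), "turn units of tool z (neg=+world)", None if ang is None else -np.degrees((ang-a+np.pi)%(2*np.pi)-np.pi)/5)
E
python3 - <<'E'
from h import *
T=cam("top");S=cam("scene")
r=lambda a:np.round(a,1)
for n,pt,ps,z in (("tip",(124.1,246.4),(444.8,211.8),74),("foot",(131.2,246.7),(440.1,230.7),14)):
    print(n,"top",r(ray(T,pt,z)), "scene",r(ray(S,ps,z)),"tri",r(tri((T,S),(pt,ps))))
plan(607.7,-36,231,2.475)
E
```

```text
tip top [464.3 344.6  74. ] scene [463.2 346.1  74. ] tri [464.2 345.1  74.3]
foot top [465.4 342.1  14. ] scene [469.9 347.2  14. ] tri [465.5 345.3  10. ]
t 0.4 eef [ 193.7 -567.8  231.1] xang 0.3288 tilt [-0.  0. -1.] w 85.8 j6 -0.12
 shift units(30mm) [ 1.8784e+01 -1.2320e+01  1.0000e-02] turn units of tool z (neg=+world) -24.593698092389324
```

Request:
step_arm(
  moves=[
    [[0.94,-0.616,0],[0,0,0],-1],
    [[0.94,-0.616,0],[0,0,0],-1],
    [[0.94,-0.616,0],[0,0,0],-1],
    [[0.94,-0.616,0],[0,0,0],-1],
    [[0.94,-0.616,0],[0,0,0],-1],
    [[0.94,-0.616,0],[0,0,0],-1],
    [[0.94,-0.616,0],[0,0,0],-1],
    [[0.94,-0.616,0],[0,0,0],-1],
    [[0.94,-0.616,0],[0,0,0],-1],
    [[0.94,-0.616,0],[0,0,0],-1],
  ],
)

```text
time_s: 1.4
eef_pos: [401.7, -300.8, 231.5]
orientation: [0.0, 0.987, 0.164, 0.0]
ft_force: [0.9, 0.1, 0.9]
gripper_width: 85.6
gripper_force: 0.0
```

Request:
step_arm(
  moves=[
    [[0.94,-0.616,0],[0,0,0],-1],
    [[0.94,-0.616,0],[0,0,0],-1],
    [[0.94,-0.616,0],[0,0,0],-1],
    [[0.94,-0.616,0],[0,0,0],-1],
    [[0.94,-0.616,0],[0,0,0],-1],
    [[0.94,-0.616,0],[0,0,0],-1],
    [[0.94,-0.616,0],[0,0,0],-1],
    [[0.94,-0.616,0],[0,0,0],-1],
    [[0.94,-0.616,0],[0,0,0],-1],
    [[0.94,-0.616,0],[0,0,0],-1],
  ],
)

```text
time_s: 2.4
eef_pos: [608.9, -34.7, 231.4]
orientation: [0.0, 0.987, 0.164, 0.0]
ft_force: [0.2, -1.1, -0.6]
gripper_width: 85.4
gripper_force: 0.0
```

Request:
step_arm(
  moves=[
    [[0,0,0],[0,0,-1],0.1],
    [[0,0,0],[0,0,-1],0.1],
    [[0,0,0],[0,0,-1],0.1],
    [[0,0,0],[0,0,-1],0.1],
    [[0,0,0],[0,0,-1],0.1],
    [[0,0,0],[0,0,-1],0.1],
    [[0,0,0],[0,0,-1],0.1],
    [[0,0,0],[0,0,-1],0.1],
    [[0,0,0],[0,0,-1],0.1],
    [[0,0,0],[0,0,-1],0.1],
    [[0,0,0],[0,0,-1],0.1],
    [[0,0,0],[0,0,-1],0.1],
  ],
)

```text
time_s: 3.6
eef_pos: [608.1, -35.9, 231.3]
orientation: [-0.0, 0.771, 0.636, 0.0]
ft_force: [-0.2, 0.1, 0.2]
gripper_width: 38.6
gripper_force: 0.0
```

Request:
step_arm(
  moves=[
    [[0,0,0.2],[0,0,-1],0.1],
    [[0,0,0.2],[0,0,-1],0.1],
    [[0,0,0.2],[0,0,-1],0.1],
    [[0,0,0.2],[0,0,-1],0.1],
    [[0,0,0.2],[0,0,-1],0.1],
    [[0,0,0.2],[0,0,-1],0.1],
    [[0,0,0.2],[0,0,-1],0.1],
    [[0,0,0.2],[0,0,-1],0.1],
    [[0,0,0.2],[0,0,-1],0.1],
    [[0,0,0.2],[0,0,-1],0.1],
    [[0,0,0],[0,0,-1],0.1],
    [[0,0,0],[0,0,-1],0.1],
  ],
)

```text
time_s: 4.8
eef_pos: [608.0, -35.9, 171.0]
orientation: [-0.0, 0.35, 0.937, -0.0]
ft_force: [0.3, -0.4, -0.4]
gripper_width: 38.4
gripper_force: 0.0
```

```bash
python3 - <<'E'
from h import *
S=cam("scene")
o=get_obs(); print(proj(S,o["eef_pos"]), "grip pt", proj(S,[608,-36,79]))
cv2.imwrite("pics/s1.png",cv2.resize(S["pixels"][110:260,220:380,::-1],(800,750),interpolation=cv2.INTER_CUBIC)[:600])
plan(608,-36,64,2.475,o)
E
```

```text
[297.7913284  180.96410551] grip pt [296.47317557 210.26824309]
t 4.85 eef [608.1 -35.9 171.1] xang 2.4309 tilt [-0.  0. -1.] w 38.6 j6 -1.03
 shift units(30mm) [-1.000e-03 -5.000e-03  3.571e+00] turn units of tool z (neg=+world) -0.5050757232826381
```

View pics/s1.png

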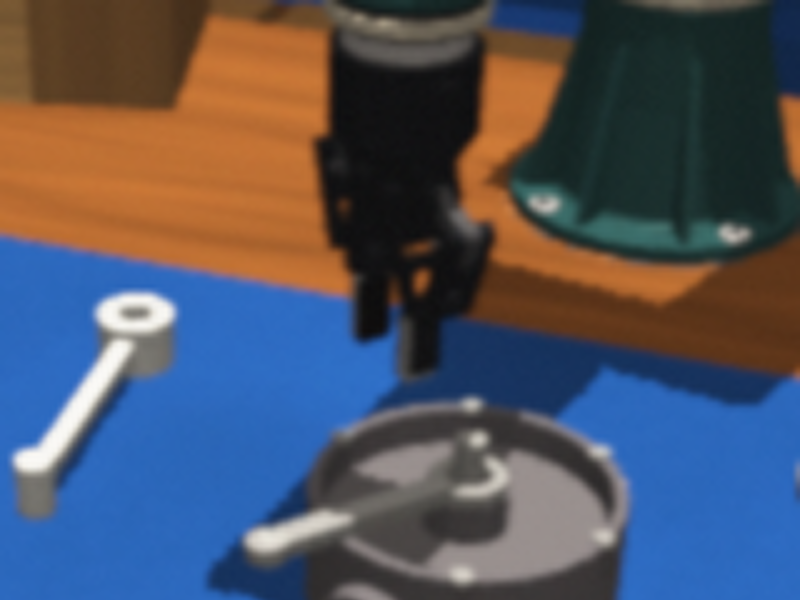

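The fingertips' midpoint sits at scene (299,181), against a predicted (297.8,181), and the fingers straddle the handle line. I'm descending.

Request:
step_arm(
  moves=[
    [[0,0,0.6],[0,0,-0.5],0.1],
    [[0,0,0.6],[0,0,0],0.1],
    [[0,0,0.6],[0,0,0],0.1],
    [[0,0,0.6],[0,0,0],0.1],
    [[0,0,0.4],[0,0,0],0.1],
    [[0,0,0.4],[0,0,0],0.1],
    [[0,0,0.37],[0,0,0],0.1],
    [[0,0,0],[0,0,0],0.1],
  ],
)

```text
time_s: 5.65
eef_pos: [607.2, -35.7, 62.8]
orientation: [-0.001, 0.331, 0.944, -0.0]
ft_force: [0.5, 0.0, -0.1]
gripper_width: 38.4
gripper_force: 0.0
```

Request:
step_arm(
  moves=[
    [[0,0,0],[0,0,0],0.5],
    [[0,0,0],[0,0,0],0.8],
    [[0,0,0],[0,0,0],1],
    [[0,0,0],[0,0,0],1],
    [[0,0,0],[0,0,0],1],
    [[0,0,0],[0,0,0],1],
  ],
)

```text
time_s: 6.25
eef_pos: [608.7, -36.0, 64.9]
orientation: [0.001, 0.331, 0.944, 0.0]
ft_force: [-0.3, 0.3, 4.0]
gripper_width: 14.5
gripper_force: 59.1
```

Request:
step_arm(
  moves=[
    [[0,0,-0.3],[0,0,0],1],
    [[0,0,-0.4],[0,0,0],1],
    [[0,0,-0.5],[0,0,0],1],
    [[0,0,-0.5],[0,0,0],1],
    [[0,0,-0.5],[0,0,0],1],
    [[0,0,-0.3],[0,0,0],1],
    [[0,0,0],[0,0,0],1],
    [[0,0,0],[0,0,0],1],
  ],
)

```text
time_s: 7.05
eef_pos: [608.0, -35.9, 139.2]
orientation: [-0.0, 0.331, 0.944, 0.0]
ft_force: [-0.6, 0.5, -0.9]
gripper_width: 14.7
gripper_force: 58.5
```

```bash
python3 - <<'E'
from h import *
S=cam("scene");T=cam("top")
a=cv2.resize(S["pixels"][150:260,230:350,::-1],(480,440),interpolation=cv2.INTER_CUBIC)
b=cv2.resize(T["pixels"][160:270,210:290,::-1],(320,440),interpolation=cv2.INTER_CUBIC)
cv2.imwrite("pics/s2.png",np.hstack([a,b]))
o=get_obs();print(o["ft_force"]);plan(464.8+41.7,344.5-32.7,119,None,o)
E
```

```text
[-0.64116381  0.1771397  -2.13921735]
t 7.15 eef [607.5 -35.8 138.5] xang 2.4668 tilt [-0.002  0.    -1.   ] w 14.6 j6 -1.07
 shift units(30mm) [9.866 6.945 0.658] turn units of tool z (neg=+world) None
```

View pics/s2.png

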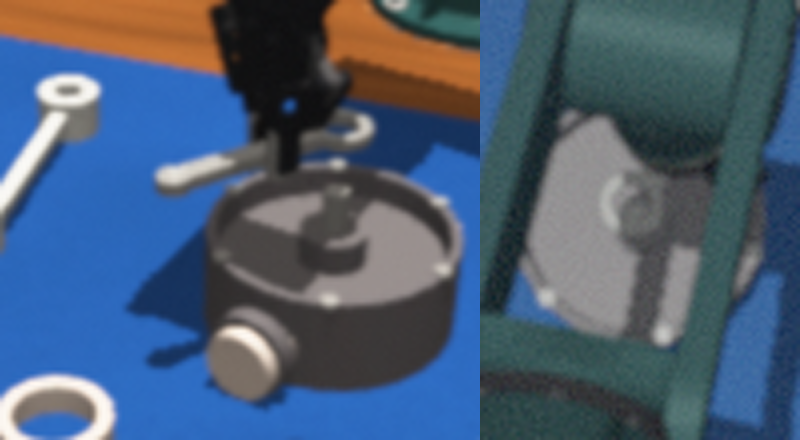

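The spanner is off the stem, level, with its eye at scene (317.6,181.6).

Request:
step_arm(
  moves=[
    [[0.42,0.289,0],[0,0,0],1],
    [[0.7,0.49,0],[0,0,0],1],
    [[0.9,0.635,0],[0,0,0],1],
    [[0.9,0.635,0],[0,0,0],1],
    [[0.9,0.635,0],[0,0,0],1],
    [[0.9,0.635,0],[0,0,0],1],
    [[0.9,0.635,0],[0,0,0],1],
    [[0.9,0.635,0],[0,0,0],1],
    [[0.9,0.635,0],[0,0,0],1],
    [[0.9,0.635,0],[0,0,0],1],
    [[0.9,0.635,0],[0,0,0],1],
    [[0.6,0.3,0],[0,0,0],1],
  ],
)

```text
time_s: 8.35
eef_pos: [503.7, 310.1, 138.7]
orientation: [-0.001, 0.33, 0.944, 0.0]
ft_force: [0.5, 0.2, -1.3]
gripper_width: 14.7
gripper_force: 58.6
```

Request:
step_arm(
  moves=[
    [[0,0,0.5],[0,0,0],1],
    [[0,0,0.5],[0,0,0],1],
    [[0,0,0.3],[0,0,0],1],
    [[0,0,0],[0,0,0],1],
    [[0,0,0],[0,0,0],1],
  ],
)

```text
time_s: 8.85
eef_pos: [505.2, 307.3, 100.1]
orientation: [-0.0, 0.331, 0.944, -0.0]
ft_force: [0.8, 0.5, -1.8]
gripper_width: 14.2
gripper_force: 58.6
```

```bash
python3 - <<'E'
from h import *
S=cam("scene");T=cam("top")
a=cv2.resize(S["pixels"][170:260,390:490,::-1],(500,450),interpolation=cv2.INTER_CUBIC)
b=cv2.resize(T["pixels"][215:275,100:160,::-1],(300,300),interpolation=cv2.INTER_CUBIC)
b=cv2.copyMakeBorder(b,0,150,0,0,cv2.BORDER_CONSTANT)
cv2.imwrite("pics/s3.png",np.hstack([a,b]))
o=get_obs();print(o["ft_force"]);plan(464.8+41.7,344.5-32.7,100,None,o)
d=np.array([41.7,-32.7,0]);e=o["eef_pos"]-d; e[2]+=20; print("eye pred",e,proj(S,e),proj(T,e)); print("valve eye pred",proj(S,[566,-3,158]))
E
```

```text
[ 0.90175989 -0.57695922 -0.88266266]
t 8.95 eef [506.  307.5 100.9] xang 2.4665 tilt [ 0.001  0.001 -1.   ] w 14.9 j6 -0.47
 shift units(30mm) [0.076 0.124 0.029] turn units of tool z (neg=+world) None
eye pred [464.26116119 340.15736187 120.8585295 ] [446.61437847 197.18435427] [120.46254607 245.86017441]
valve eye pred [314.05874467 180.05685609]
```

View pics/s3.png

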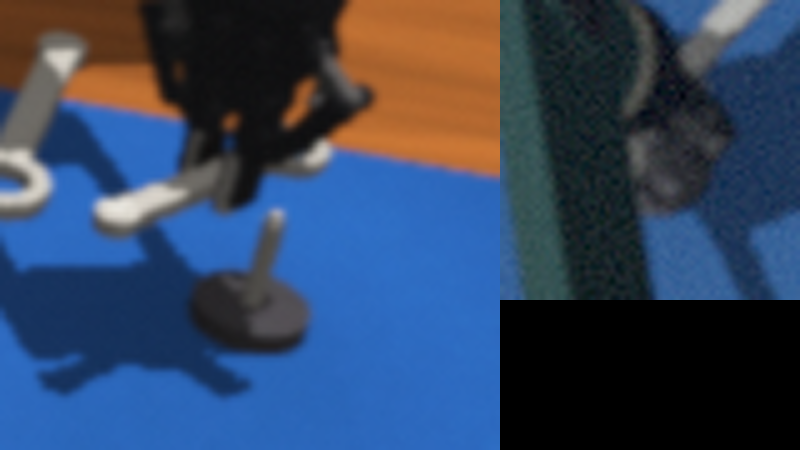

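The eye is at about scene (449,201), the far end at (412.4,212), and the pin tip at (444.8,211.8). Next I check where the spanner sits in the grip, using both ends.

```bash
python3 - <<'E'
from h import *
S=cam("scene")
r=lambda a:np.round(a,1)
u=np.array([.787,-.617,0])
for tcp,eye,end in ((np.array([608,-36,139]),(316.4,181.6),(272,194.6)),(np.array([506,307.5,100.5]),(448.9,201.5),(412.4,211.9))):
    z=tcp[2]+20
    for n,p,s in(("eye",eye,-53),("end",end,77)):
        q=ray(S,p,z); e=tcp+u*s; print(n,r(q),"pred",r(e[:2]),"diff",r(q-e)[:2])
# edges of eye now
im=S["pixels"]; hsv=cv2.cvtColor(im,cv2.COLOR_RGB2HSV)
m=((hsv[...,1]<70)&(hsv[...,2]>60)).astype(np.uint8)
for y in range(194,218): print(y,''.join('#' if v else '.' for v in m[y,405:462]))
E
```

```text
eye [573.4   5.4 159. ] pred [566.3  -3.3] diff [7.1 8.7]
end [676.4 -81.8 159. ] pred [668.6 -83.5] diff [7.8 1.7]
eye [484.2 346.1 120.5] pred [464.3 340.2] diff [20.   5.9]
end [569.4 258.8 120.5] pred [566.6 260. ] diff [ 2.8 -1.1]
194 .........................................................
195 .........................................................
196 .........................................................
197 .......................#.........................#.......
198 ................................................###......
199 ...............................................######....
200 ......................#......................#######....#
201 ............................................#######......
202 ...........................#####..........########.......
203 ......................##########.......###########.......
204 .....................###########..........######.........
205 ....................############.........................
206 .................##############..........................
207 ..............#################..........................
208 ..........#####################..........................
209 ......#########################..........................
210 .....##################.....##...........................
211 ....##################.......##..........................
212 ....###############....................##................
213 ....#############......................##................
214 ....###########.......................###................
215 .....########.........................###................
216 .......####...........................###................
217 ......................................###................
```

Request:
step_arm(
  moves=[
    [[0.02,0.04,0.3],[0,0,0],1],
    [[0.02,0.04,0.3],[0,0,0],1],
    [[0,0,0.4],[0,0,0],1],
    [[0,0,0],[0,0,0],1],
    [[0,0,0],[0,0,0],1],
  ],
)

```text
time_s: 9.5
eef_pos: [505.4, 309.6, 69.4]
orientation: [-0.001, 0.331, 0.944, -0.001]
ft_force: [0.2, -0.3, -0.4]
gripper_width: 14.5
gripper_force: 58.5
```

```bash
python3 - <<'E'
from h import *
S=cam("scene");T=cam("top")
a=cv2.resize(S["pixels"][190:250,405:465,::-1],(480,480),interpolation=cv2.INTER_CUBIC)
b=cv2.resize(T["pixels"][225:265,110:150,::-1],(320,320),interpolation=cv2.INTER_CUBIC)
b=cv2.copyMakeBorder(b,0,160,0,0,cv2.BORDER_CONSTANT)
cv2.imwrite("pics/s4.png",np.hstack([a,b]))
o=get_obs();print(o["ft_force"]);plan(464.8+41.7,344.5-32.7,100,None,o)
d=np.array([41.7,-32.7,0]);e=o["eef_pos"]-d; e[2]+=20; print("eye pred",e,proj(S,e),proj(T,e),"tip",proj(S,[464.8,344.5,75]))
E
```

```text
[ 0.41476381  0.28990618 -2.64165981]
t 9.6 eef [506.1 310.   70.2] xang 2.4668 tilt [ 0.  0. -1.] w 14.4 j6 -0.46
 shift units(30mm) [ 0.029  0.055 -0.992] turn units of tool z (neg=+world) None
eye pred [464.43589519 342.67544968  90.24602962] [444.87874957 206.87476345] [123.00131547 246.15484592] tip [444.25105955 211.69114021]
```

View pics/s4.png

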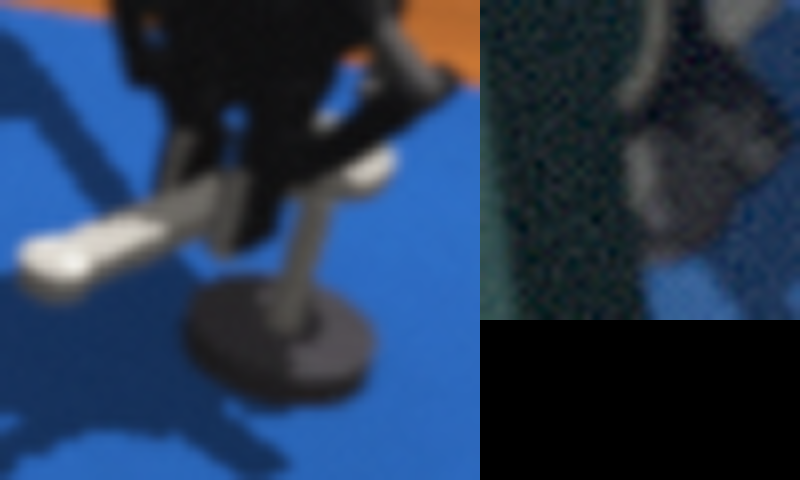

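The pin stands under the eye: the pin's top is near scene (444.8,213) and the eye's right edge near (454.5,210). I refine this numerically.

```bash
python3 - <<'E'
from h import *
S=cam("scene");o=get_obs();t=o["eef_pos"]
g=S["pixels"].astype(int); sat=g[...,2]-g[...,0]   # blue minus red: mat high
print("cols 438..458, B-R");
for y in range(200,220): print(y,' '.join(f"{v:4d}" for v in sat[y,438:459]))
u=np.array([.787,-.617,0]);
th=np.linspace(0,2*np.pi,13)
c=t-53*u
for z in(10,20):
    P=np.array([proj(S,c+[22*np.cos(a),22*np.sin(a),z]) for a in np.linspace(0,2*np.pi,181)]); print("pred outline z+",z,"maxx",P[P[:,0].argmax()].round(1),"maxy",P[P[:,1].argmax()].round(1),"miny",P[:,1].min().round(1))
    c2=t+77*u
    P=np.array([proj(S,c2+[11*np.cos(a),11*np.sin(a),z]) for a in np.linspace(0,2*np.pi,181)]); print(" end minx",P[P[:,0].argmin()].round(1),"maxy",P[P[:,1].argmax()].round(1))
print("end cols 404..424")
for y in range(210,232): print(y,' '.join(f"{v:4d}" for v in sat[y,404:425]))
E
```

```text
cols 438..458, B-R
200    2    1    1    1    1    1    2    8   47  106  128   95   35    4    0    0    2    2    2    0   -2
201    1    2    0    1    0    2    6   30   76  121  132   91   27    1    0    1    1    3    3    0    0
202    2    2    3    2    2    2   17   60  108  134  131   90   32    3    0    1    1    1    1    1    5
203    1    1    2    1    0    2   17   50   90  116  108   66   22    3    1    1    1    2    2   16   42
204    2    1    1    0    1    1    1   11   32   57   56   30    8    2    2    2    1    7   26   62  103
205    1    1    2    1    1    1   -2   -2    6   16   17    7    2    1    2    2    8   31   71  111  136
206    2    2    2    3    0    2   -1   -2    1    3    3    2    1    2    5   24   50   80  116  138  145
207    1    1    1    0    1    1    1    1    1    0    2    2    1    2   12   50   98  127  141  147  148
208    1    0    0    1    1    1    2    1    1    0    1    1   -1   -3    5   38   90  134  149  149  148
209    2    2    1    1    1    2    1    2    2    1    0   -3   -6  -10  -10   10   63  126  149  
[... 3036 characters left out ...]
0   15   33   48   59   65   68   69   69   70
226   70   71   67   53   30   11    4    0   -2    0    4   21   42   58   65   68   69   69   69   69   69
227   70   71   70   66   56   42   33   23   18   23   32   48   62   68   69   69   69   69   69   69   70
228   71   71   70   71   68   63   60   53   51   53   59   65   69   69   70   70   70   69   69   69   69
229   72   71   72   71   70   70   69   68   68   69   69   69   70   68   69   69   69   69   69   69   68
230   71   72   69   71   70   72   71   69   70   70   70   70   70   69   70   69   69   69   70   68   69
231   71   69   71   70   71   70   70   70   71   71   71   70   70   70   69   68   68   69   70   69   67
```

The spanner sits in the grip as predicted (within about 1 mm), so I lower it over the pin with a small correction.

Request:
step_arm(
  moves=[
    [[0.02,0.04,0],[0,0,0],1],
    [[0,0,0.15],[0,0,0],1],
    [[0,0,0.15],[0,0,0],1],
    [[0,0,0.2],[0,0,0],1],
    [[0,0,0.2],[0,0,0],1],
    [[0,0,0],[0,0,0],1],
  ],
)

```text
time_s: 10.25
eef_pos: [505.4, 310.8, 48.0]
orientation: [-0.001, 0.331, 0.944, -0.001]
ft_force: [-0.1, 0.2, -1.9]
gripper_width: 14.5
gripper_force: 58.5
```

```bash
python3 - <<'E'
from h import *
o=get_obs();print(o["ft_force"].round(1),o["wrist_torque"].round(2));plan(464.8+41.7,344.5-32.7,5,None,o)
E
```

```text
[-0.1  0.2 -1.9] [-0.    0.06  0.01]
t 10.25 eef [505.4 310.8  48. ] xang 2.4668 tilt [-0.002 -0.001 -1.   ] w 14.5 j6 -0.46
 shift units(30mm) [-0.009  0.051  1.434] turn units of tool z (neg=+world) None
```

Request:
step_arm(
  moves=[
    [[0,0,0.25],[0,0,0],1],
    [[0,0,0.25],[0,0,0],1],
    [[0,0,0.25],[0,0,0],1],
    [[0,0,0.25],[0,0,0],1],
    [[0,0,0.2],[0,0,0],1],
    [[0,0,0.13],[0,0,0],1],
    [[0,0,0.06],[0,0,0],1],
    [[0,0,0],[0,0,0],1],
  ],
)

```text
time_s: 11.05
eef_pos: [506.2, 311.2, 7.3]
orientation: [-0.0, 0.331, 0.944, -0.0]
ft_force: [-0.2, 0.1, -2.0]
gripper_width: 14.8
gripper_force: 58.5
```

Request:
step_arm(
  moves=[
    [[0,0,0.06],[0,0,0],1],
    [[0,0,0],[0,0,0],0.5],
    [[0,0,0],[0,0,0],0.1],
    [[0,0,0],[0,0,0],0.1],
    [[0,0,0],[0,0,0],0.1],
    [[0,0,-0.5],[0,0,0],0.1],
    [[0,0,-0.8],[0,0,0],0.1],
    [[0,0,-1],[0,0,0],0.1],
    [[0,0,-1],[0,0,0],0.1],
    [[0,0,-1],[0,0,0],0.1],
    [[0,0,-1],[0,0,0],0.1],
    [[0,0,0],[0,0,0],0.1],
  ],
)

```text
time_s: 12.25
eef_pos: [509.2, 312.6, 170.5]
orientation: [0.003, 0.331, 0.944, 0.003]
ft_force: [-0.2, 0.9, 0.4]
gripper_width: 38.4
gripper_force: 0.0
```

```bash
python3 - <<'E'
from h import *
S=cam("scene")
a=cv2.resize(S["pixels"][150:270,370:490,::-1],(600,600),interpolation=cv2.INTER_CUBIC)
cv2.imwrite("pics/s5.png",a)
# lever grasp target
h=np.array([386.5,-283]);e=np.array([575.8,-266.5]);u=(e-h)/np.linalg.norm(e-h);print(u,np.arctan2(u[1],u[0]),h+52*u)
plan(*(h+52*u),165,np.arctan2(u[1],u[0]))
E
```

```text
[0.99622279 0.086834  ] 0.08694349493379207 [ 438.30358532 -278.48463202]
t 12.3 eef [508.  312.1 168.2] xang 2.4669 tilt [ 0.006  0.003 -1.   ] w 38.2 j6 -0.46
 shift units(30mm) [-10.481 -16.824   0.043] turn units of tool z (neg=+world) 27.272250992936183
```

View pics/s5.png

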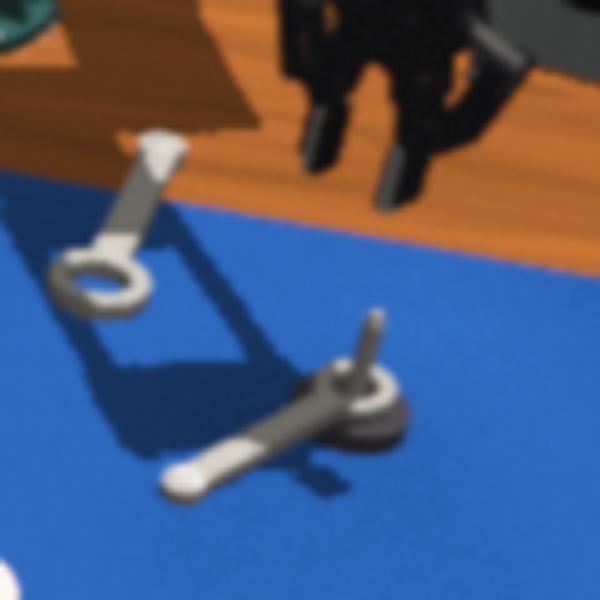

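The spanner's eye is round the pin at scene (442,227), down on the foot, with the far end on the bench at (407,246). On to the lever.

Request:
step_arm(
  moves=[
    [[-0.437,-0.701,0],[0,0,0],-0.4],
    [[-0.437,-0.701,0],[0,0,0],-0.4],
    [[-0.437,-0.701,0],[0,0,0],-0.4],
    [[-0.437,-0.701,0],[0,0,0],-0.4],
    [[-0.437,-0.701,0],[0,0,0],-0.4],
    [[-0.437,-0.701,0],[0,0,0],-0.4],
    [[-0.437,-0.701,0],[0,0,0],-0.4],
    [[-0.437,-0.701,0],[0,0,0],-0.4],
    [[-0.437,-0.701,0],[0,0,0],-0.4],
    [[-0.437,-0.701,0],[0,0,0],-0.4],
    [[-0.437,-0.701,0],[0,0,0],-0.4],
    [[-0.437,-0.701,0],[0,0,0],-0.4],
  ],
)

```text
time_s: 13.5
eef_pos: [470.3, 15.0, 164.1]
orientation: [-0.001, 0.331, 0.944, -0.0]
ft_force: [0.3, -0.8, 0.3]
gripper_width: 59.9
gripper_force: 0.0
```

Request:
step_arm(
  moves=[
    [[-0.437,-0.701,0],[0,0,0],-0.4],
    [[-0.437,-0.701,0],[0,0,0],-0.4],
    [[-0.437,-0.701,0],[0,0,0],-0.4],
    [[-0.437,-0.701,0],[0,0,0],-0.4],
    [[-0.437,-0.701,0],[0,0,0],-0.4],
    [[-0.437,-0.701,0],[0,0,0],-0.4],
    [[-0.437,-0.701,0],[0,0,0],-0.4],
    [[-0.437,-0.701,0],[0,0,0],-0.4],
    [[-0.437,-0.701,0],[0,0,0],-0.4],
    [[-0.437,-0.701,0],[0,0,0],-0.4],
    [[-0.437,-0.701,0],[0,0,0],-0.4],
    [[-0.437,-0.701,0],[0,0,0],-0.4],
  ],
)

```text
time_s: 14.7
eef_pos: [435.7, -279.8, 164.0]
orientation: [-0.001, 0.331, 0.944, 0.0]
ft_force: [0.4, -0.1, -0.3]
gripper_width: 59.7
gripper_force: 0.0
```

Request:
step_arm(
  moves=[
    [[0,0,0],[0,0,0.974],-0.4],
    [[0,0,0],[0,0,0.974],-0.4],
    [[0,0,0],[0,0,0.974],-0.4],
    [[0,0,0],[0,0,0.974],-0.4],
    [[0,0,0],[0,0,0.974],-0.4],
    [[0,0,0],[0,0,0.974],-0.4],
    [[0,0,0],[0,0,0.974],-0.4],
    [[0,0,0],[0,0,0.974],-0.4],
    [[0,0,0],[0,0,0.974],-0.4],
    [[0,0,0],[0,0,0.974],-0.4],
  ],
)

```text
time_s: 15.7
eef_pos: [435.9, -278.8, 164.0]
orientation: [-0.001, 0.692, 0.722, -0.0]
ft_force: [-0.6, -0.6, -0.1]
gripper_width: 59.9
gripper_force: 0.0
```

Request:
step_arm(
  moves=[
    [[0,0,0.2],[0,0,0.974],-0.4],
    [[0,0,0.2],[0,0,0.974],-0.4],
    [[0,0,0.2],[0,0,0.974],-0.4],
    [[0,0,0.2],[0,0,0.974],-0.4],
    [[0,0,0.2],[0,0,0.974],-0.4],
    [[0,0,0.2],[0,0,0.974],-0.4],
    [[0,0,0.2],[0,0,0.974],-0.4],
    [[0,0,0.2],[0,0,0.974],-0.4],
    [[0,0,0.2],[0,0,0.974],-0.4],
    [[0,0,0.2],[0,0,0.974],-0.4],
  ],
)

```text
time_s: 16.7
eef_pos: [435.9, -278.8, 103.8]
orientation: [-0.001, 0.928, 0.372, -0.0]
ft_force: [0.0, 0.1, -0.0]
gripper_width: 59.6
gripper_force: 0.0
```

Request:
step_arm(
  moves=[
    [[0,0,0],[0,0,0.974],-0.4],
    [[0,0,0],[0,0,0.974],-0.4],
    [[0,0,0],[0,0,0.974],-0.4],
    [[0,0,0],[0,0,0.974],-0.4],
    [[0,0,0],[0,0,0.974],-0.4],
    [[0,0,0],[0,0,0.974],-0.4],
    [[0,0,0],[0,0,0.974],-0.4],
    [[0,0,0],[0,0,0.974],-0.4],
    [[0,0,0],[0,0,0],-0.4],
    [[0,0,0],[0,0,0],-0.4],
  ],
)

```text
time_s: 17.7
eef_pos: [436.2, -279.1, 104.3]
orientation: [-0.0, 0.999, 0.045, -0.0]
ft_force: [0.1, 0.4, -0.2]
gripper_width: 59.8
gripper_force: 0.0
```

```bash
python3 - <<'E'
from h import *
o=get_obs();plan(438.3,-278.5,3,0.087,o);print(o["ft_force"])
T=cam("top");S=cam("scene");print(proj(S,o["eef_pos"]))
E
```

```text
t 17.7 eef [ 436.2 -279.1  104.3] xang 0.0891 tilt [-0.001  0.001 -1.   ] w 59.8 j6 0.78
 shift units(30mm) [ 0.074 -0.009  3.377] turn units of tool z (neg=+world) 0.023917158038038157
[ 0.13421854  0.39580536 -0.2343077 ]
[240.5447705  160.32750212]
```

Request:
step_arm(
  moves=[
    [[0.08,0,0.5],[0,0,0],-0.4],
    [[0,0,0.6],[0,0,0],-0.4],
    [[0,0,0.6],[0,0,0],-0.4],
    [[0,0,0.6],[0,0,0],-0.4],
    [[0,0,0.5],[0,0,0],-0.4],
    [[0,0,0.35],[0,0,0],-0.4],
    [[0,0,0.17],[0,0,0],-0.4],
    [[0,0,0],[0,0,0],-0.4],
    [[0,0,0],[0,0,0],-0.4],
  ],
)

```text
time_s: 18.7
eef_pos: [439.4, -279.5, 5.5]
orientation: [0.0, 0.999, 0.044, 0.0]
ft_force: [-0.8, 0.9, 1.0]
gripper_width: 59.9
gripper_force: 0.0
```

Request:
step_arm(
  moves=[
    [[0,0,0],[0,0,0],0.2],
    [[0,0,0],[0,0,0],0.5],
    [[0,0,0],[0,0,0],0.8],
    [[0,0,0],[0,0,0],1],
    [[0,0,0],[0,0,0],1],
    [[0,0,0],[0,0,0],1],
    [[0,0,0],[0,0,0],1],
  ],
)

```text
time_s: 19.4
eef_pos: [439.3, -279.3, 5.7]
orientation: [0.0, 0.999, 0.043, 0.0]
ft_force: [-0.9, 0.3, 5.9]
gripper_width: 12.6
gripper_force: 59.1
```

```bash
python3 - <<'E'
from h import *
o=get_obs();print(o["ft_force"].round(1),o["wrist_torque"].round(2));plan(438,-278.5,3,0.087,o)
E
```

```text
[-0.9  0.3  5.9] [0.15 0.11 0.01]
t 19.4 eef [ 439.3 -279.3    5.7] xang 0.0868 tilt [ 0.001 -0.    -1.   ] w 12.6 j6 0.78
 shift units(30mm) [-0.04  -0.031  0.089] turn units of tool z (neg=+world) -0.0020246626845959615
```

Request:
step_arm(
  moves=[
    [[0,0,-0.2],[0,0,0],1],
    [[0,0,-0.4],[0,0,0],1],
    [[0,0,-0.6],[0,0,0],1],
    [[0,0,-0.7],[0,0,0],1],
    [[0,0,-0.7],[0,0,0],1],
    [[0,0,-0.7],[0,0,0],1],
    [[0,0,-0.6],[0,0,0],1],
    [[0,0,-0.4],[0,0,0],1],
    [[0,0,-0.25],[0,0,0],1],
    [[0,0,0],[0,0,0],1],
    [[0,0,0],[0,0,0],1],
  ],
)

```text
time_s: 20.5
eef_pos: [438.6, -278.9, 141.1]
orientation: [-0.0, 0.999, 0.043, -0.0]
ft_force: [-0.2, 0.7, -4.2]
gripper_width: 12.6
gripper_force: 58.8
```

```bash
python3 - <<'E'
from h import *
o=get_obs();print(o["ft_force"].round(1),o["wrist_torque"].round(2));
plan(565.5+52*.9962,-2.5+52*.087,142,0.087,o)
E
```

```text
[-0.2  0.7 -4.2] [ 0.05 -0.   -0.01]
t 20.5 eef [ 438.6 -278.9  141.1] xang 0.0868 tilt [-0.001  0.001 -1.   ] w 12.6 j6 0.78
 shift units(30mm) [ 6.745 -8.812 -0.028] turn units of tool z (neg=+world) -0.0020614719810193582
```

Request:
step_arm(
  moves=[
    [[0.222,-0.293,0],[0,0,0],1],
    [[0.45,-0.5875,0],[0,0,0],1],
    [[0.45,-0.5875,0],[0,0,0],1],
    [[0.45,-0.5875,0],[0,0,0],1],
    [[0.45,-0.5875,0],[0,0,0],1],
    [[0.45,-0.5875,0],[0,0,0],1],
    [[0.45,-0.5875,0],[0,0,0],1],
    [[0.45,-0.5875,0],[0,0,0],1],
    [[0.45,-0.5875,0],[0,0,0],1],
    [[0.45,-0.5875,0],[0,0,0],1],
    [[0.45,-0.5875,0],[0,0,0],1],
    [[0.45,-0.5875,0],[0,0,0],1],
  ],
)

```text
time_s: 21.7
eef_pos: [575.9, -62.0, 140.4]
orientation: [-0.001, 0.999, 0.044, -0.001]
ft_force: [1.4, -0.9, -3.7]
gripper_width: 12.6
gripper_force: 58.8
```

Request:
step_arm(
  moves=[
    [[0.45,-0.5875,0],[0,0,0],1],
    [[0.45,-0.5875,0],[0,0,0],1],
    [[0.45,-0.5875,0],[0,0,0],1],
    [[0.222,-0.293,0],[0,0,0],1],
    [[0,0,0],[0,0,0],1],
    [[0,0,0],[0,0,0],1],
  ],
)

```text
time_s: 22.3
eef_pos: [616.8, 1.6, 140.9]
orientation: [0.0, 0.999, 0.044, -0.001]
ft_force: [-0.6, 0.1, -3.5]
gripper_width: 13.0
gripper_force: 58.9
```

```bash
python3 - <<'E'
from h import *
S=cam("scene");T=cam("top")
o=get_obs();print(o["ft_force"].round(1),o["wrist_torque"].round(2));t=o["eef_pos"]
plan(565.5+52*.9962,-2.5+52*.087,142,0.087,o)
a=cv2.resize(S["pixels"][140:240,265:365,::-1],(500,500),interpolation=cv2.INTER_CUBIC)
b=cv2.resize(T["pixels"][160:260,210:270,::-1],(300,500),interpolation=cv2.INTER_CUBIC)
cv2.imwrite("pics/s6.png",np.hstack([a,b]))
h=t-[52*.9962,52*.087,0]; und=t[2]-5.7
for n,c,o5 in(("S",S,(265,140)),("T",T,(210,160))):
    print(n,"hub top/under",[(proj(c,[h[0],h[1],und+k])).round(1) for k in(38,0)],"end top",proj(c,[t[0]+138*.9962,t[1]+138*.087,und+38]).round(1))
    for k in(0,38):
        P=np.array([proj(c,[h[0]+26*np.cos(q),h[1]+26*np.sin(q),und+k]) for q in np.linspace(0,6.28,180)]);print(" outline",k,P.min(0).round(1),P.max(0).round(1))
E
```

```text
[-1.1  0.3 -3.2] [ 0.02 -0.06 -0.02]
t 22.4 eef [616.9   0.9 141.3] xang 0.0864 tilt [-0.001 -0.    -1.   ] w 12.7 j6 1.37
 shift units(30mm) [ 0.018 -0.035 -0.024] turn units of tool z (neg=+world) -0.007035868821990915
S hub top/under [array([314.3, 174.8]), array([313.4, 187. ])] end top [299. 214.]
 outline 0 [303.8 182.2] [323.1 192.1]
 outline 38 [304.5 170.1] [324.1 179.6]
T hub top/under [array([247.2, 209.8]), array([248. , 211.3])] end top [243.1 139.1]
 outline 0 [238.4 201.8] [257.6 220.9]
 outline 38 [237.3 200. ] [257.1 219.7]
```

View pics/s6.png

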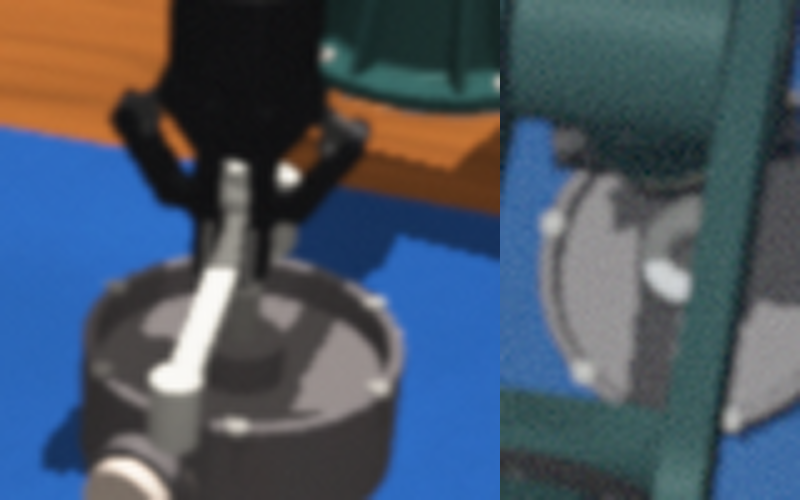

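The lever is held level with its end top at scene (300,215.6), about 1 px from prediction. In the top view the hub's left edge is at about x=238.4 and its lower edge at y=220.8. I check the centring against the stem numerically.

```bash
python3 - <<'E'
from h import *
S=cam("scene");T=cam("top")
print("stem proj",proj(T,[565.5,-2.5,106]),proj(S,[565.5,-2.5,106]),"measured 248.6,212.4 / 314,197.2")
g=T["pixels"].astype(int).sum(2)//3
print("top cols 232..252")
for y in range(200,226): print(y,' '.join(f"{v:3d}" for v in g[y,232:253]))
g=S["pixels"].astype(int).sum(2)//3
print("scene cols 314..332")
for y in range(170,196,2): print(y,' '.join(f"{v:3d}" for v in g[y,314:333]))
E
```

```text
stem proj [248.24213286 212.28221711] [313.13936893 196.4428598 ] measured 248.6,212.4 / 314,197.2
top cols 232..252
200 123  93  84  78  76  80  84  78  80  70  73  70  82  96 111 115 121 117 102  84  78
201 123  87  79  75  78  81  77  76  77  82  90  97 106 115 119 122 129 118 101  87  80
202 120  88  79  77  78  77  74  83  75  89 103 113 121 124 130 129 127 117 102  86  79
203 120  95  75  80  72  79  75  80  90 104 114 129 130 126 131 131 131 118  98  80  82
204 117  93  83  84  93  90  85  88 101 115 124 123 126 129 130 131 125 111  92  85  84
205 126  98  95 109 121 113 102 103 115 125 128 128 130 125 124 119 119 103  86  77  81
206 134 121 125 132 135 124 113 110 122 127 127 125 120 118 108 104  98  90  82  77  82
207 146 142 141 144 143 127 109 112 130 127 129 123 112 107  93  86  82  85  82  83  78
208 149 147 148 150 139 122 113 117 125 129 125 114 101  85  81  83  80  80  81  81  84
209 148 150 147 151 141 124 114 121 130 129 122 110  93  82  81  84  83  75  84  77  81
210 149 146 148 147 139 123 117 129 135 128 125 105  88  83  88  87  87  83  82  77  85
211 146 144 150
[... 1664 characters left out ...]
  16  23  37  47  47  37  25  18  18  15  19  22  33  42  52
180  66  30  18  16  17  19  19  19  19  19  16  16  17  21  30  42  51  53  54
182  59  28  18  17  16  17  18  17  18  16  17  20  28  41  50  54  56  55  55
184  58  28  19  17  19  32  48  54  50  41  34  38  47  53  55  56  55  55  56
186  69  55  34  22  32  65  89  97  93  83  69  58  56  56  56  56  55  56  56
188  73  58  35  22  37  74  97  99  93  81  65  57  56  57  57  55  56  55  56
190  70  53  31  22  42  79  99  94  82  68  59  57  56  56  57  56  56  56  55
192  72  53  30  22  44  84 107 113 114 116 111  97  78  65  58  56  57  55  55
194  71  51  28  29  44  55  60  60  65  73  80  82  73  65  65  64  64  62  60
```

Request:
step_arm(
  moves=[
    [[0.02,-0.04,0],[0,0,0],1],
    [[0,-0.035,0],[0,0,0],1],
    [[0,0,0],[0,0,0],1],
    [[0,0,0],[0,0,0],1],
    [[0,0,0],[0,0,0],1],
  ],
)

```text
time_s: 23.0
eef_pos: [618.1, 3.9, 141.6]
orientation: [-0.0, 0.999, 0.043, -0.0]
ft_force: [-0.2, -0.4, -4.2]
gripper_width: 12.8
gripper_force: 58.9
```

```bash
python3 - <<'E'
from h import *
S=cam("scene");o=get_obs();t=o["eef_pos"];plan(565.9+51.8,-.2+4.5,142,.087,o);print(o["wrist_torque"].round(3),o["ft_force"].round(1))
und=t[2]-5.7;e=t+[138*.9962,138*.087,0]
for k in(0,38):
    P=np.array([proj(S,[e[0]+12*np.cos(q),e[1]+12*np.sin(q),und+k]) for q in np.linspace(0,6.28,180)]);print(" end outline",k,P.min(0).round(1),P.max(0).round(1))
g=S["pixels"].astype(int).sum(2)//3
print("cols 290..312")
for y in range(206,234): print(y,' '.join(f"{v:3d}" for v in g[y,290:313]))
E
```

```text
t 23.05 eef [618.1   3.9 141.6] xang 0.0869 tilt [ 0.  0. -1.] w 12.8 j6 1.38
 shift units(30mm) [-0.012 -0.013 -0.012] turn units of tool z (neg=+world) -0.0009281791668131657
[ 0.026 -0.058  0.061] [-0.1 -0.2 -3.5]
 end outline 0 [294.3 224.8] [304.6 231. ]
 end outline 38 [294.8 211.4] [305.4 217.4]
cols 290..312
206  70  70  70  82 111 132 135 137 141 144 147 161 207 239 246 247 247 240 199 122  79  73  74
207  70  70  70  75  88  96  98 105 122 132 140 171 226 243 247 247 245 231 172 102  75  72  74
208  70  70  71  71  72  75  75  78  89  99 120 185 234 245 247 247 242 213 141  89  73  71  71
209  71  71  70  70  70  71  70  70  74  77 125 210 241 246 247 246 237 191 116  78  70  70  69
210  70  70  71  69  72  71  70  70  70  83 146 225 245 247 247 244 225 159  94  70  68  69  69
211  69  70  71  70  70  70  70  71  75 106 180 234 246 247 246 240 204 125  72  59  61  63  64
212  70  71  70  70  70  73  81 100 129 165 220 241 246 247 245 234 182 104  60  51  54  54  55
213  70  70  71  71  73  92 135 179 218 234 242 246 247 247 243 221 152  84  54  50  51  50  51
214  70  71  7
[... 1205 characters left out ...]
  63  61  73  87 108 133 144
227 117 121 121 113 100  95  99 104 108 112 113 112 112 108  99  79  60  54  56  60  67  78  84
228 130 136 139 137 130 115 105 105 108 111 112 112 111 107  96  75  57  52  53  55  54  55  58
229 113 126 137 142 141 128 114 108 109 111 112 110 108 102  85  67  55  53  56  55  54  53  52
230  83  96 114 128 136 136 128 120 116 113 108 104  99  85  70  56  52  53  55  56  55  53  52
231 137 125 109 102 113 126 132 131 127 122 105  88  74  64  56  52  51  53  55  55  55  54  53
232 230 218 183 133  99 101 119 129 131 127 117  90  63  53  51  50  51  54  54  55  55  55  54
233 243 243 236 208 152 104  97 114 124 124 113  88  64  54  51  50  51  53  55  56  55  54  55
```

```bash
python3 -c "
from station import manip
print(manip.job_done())"
```

```text
the job is handed in; nothing more can be done
None
```

I hung the spanner by its eye on the post's foot and let go. The lever is held level, its socket centred over the stem to within about 2 mm by the cameras and about 30 mm above it. I handed the job in at about 23 s, and no verdict came back.

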